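Move the pot gauge one hole closer to the vase

TASK

On the pot gauge, swing the hasp off its catch and right over, clear of the black lock knob. Then pull the knob up to draw its pin, slide the gauge section along the rail to the next hole on the vase's side, and let the pin go fully home in that hole. Finish while still gripping the knob, holding the pin down in the hole, and do not disturb the vase or the other things around.

Things in the scene. Friction and masses are not known exactly. Their poses are not given: they have to be found in the camera images.
- rail: Fixed gauge stand: plywood base 110 x 320 x 18 mm, two posts and a level aluminium square tube 40 mm wide, 300 mm long, its top 90 mm above the table. Origin: centre of the base's underside, on the table. Its y axis runs along the tube, x across it (the hasp's hinge is on the +x side, the catch on the -x side), z up. Five locking holes in the tube's top at y = -80, -40, 0, 40, 80 mm, 14 mm wide along y and 12 mm deep. The end posts are no higher than the tube.
- section (a joint): Slide of the dark steel tube section (60 mm long, 54 mm wide, top 98 mm above the table) along the rail, in m along the rail's +y; 0 = pin over the middle hole, where it starts; 0.04 or -0.04 = over a neighbouring hole. About 2.5 N of friction. It carries the lock plunger, the hasp, the catch (a steel post 10 mm wide, top 163 mm above the table, at rail x = -38 mm) and a gauge rod of 8 mm diameter and 220 mm length along the rail at x = -36 mm, 75 mm above the table.
- plunger (a joint): Lift of the spring lock plunger in m: 0 = pin fully down in its hole, 0.018 = its upper stop. The pin (9 mm thick) reaches 11 mm into the hole, so it is clear of the tube's top from 0.0115 up. A spring returns it: 6 N at 0 to 11.5 N at the stop. Let go between holes, the pin rests on the tube and drops when a hole comes under it.
- knob_center (a point): Centre of the plunger's knob, a plain upright black cylinder of 28 mm diameter and 34 mm height; with the pin down it spans 115 to 149 mm above the table, over a boss of 24 mm diameter. It stands on the tube's centre line and moves with section and plunger. Free space for fingers on its two sides along the rail; catch and hinge stand 38 mm away across the rail.
- hasp (a joint): Angle of the steel hasp in rad: 0 = level over the knob, slotted end over the catch; 1.57 = upright; 3.0 = fully thrown back on the hinge side (rail +x). Turns about the rail's +y axis through hasp_hinge. Hardly any friction: it falls back shut by its weight until past upright; let go at about 2 rad it falls open by itself. A level push on the tab jams it; lift it in an arc.
- hasp_hinge (a point): Middle of the hasp's hinge line, 155 mm above the table at rail x = +38 mm; ears either side of it reach 162 mm above the table. Moves with the section.
- hasp_tab (a point): Upper end of the hasp's upright tab, a plate 22 mm wide along the rail, 5 mm thick across it, standing 43 mm up from the strap's end. The point is its upper edge's middle, 89.5 mm from the hinge towards rail -x and 45 mm above it when shut (200 mm above the table). The strap is as wide, 4 mm thick. Held by its 22 mm width it can turn between the fingers of an upright gripper.
- vase: Unglazed brown clay vase, 140 mm tall, 116 mm widest. Origin: centre of its underside. It stands at one end of the rail, the +y or the -y end. Not to be moved.
- jar: White capped jar, 110 mm tall, 90 mm diameter, at the rail's other end. Origin: centre of its underside. Not to be moved.
- brush: Brush with wooden handle, 200 mm long, lying on the table beyond the gauge. Not to be moved.

How it is judged:
On the way, in this order (a step that is already met when the one before it is completed fails the run):
1. the hasp is thrown back past 2.2 rad, with the pin still down in the middle hole (value of joint hasp above 2.2 rad and value of joint plunger below 0.004 m and value of joint section between -0.008 and 0.008 m), for 0.2 s.
2. the knob is pulled up until the pin is out of the middle hole (value of joint plunger above 0.0105 m and value of joint section between -0.008 and 0.008 m), for 0.05 s.
3. the pin is down in the next hole on the vase's side (value of joint plunger below 0.003 m and ((y of vase in the frame of rail above 0 m and value of joint section between 0.034 and 0.046 m) or (y of vase in the frame of rail below 0 m and value of joint section between -0.046 and -0.034 m))), for 0.2 s.
At the end, for the whole second after the job is handed in: The pin is down (plunger under 3 mm) in the hole next to the middle one on the vase's side (section within 6 mm of 40 mm that way), the hasp is still thrown back (over 2.2 rad), and the fingers are still around the knob (grasp point within 25 mm of its centre), touching it with more than 2 N (all of step 3 and value of joint hasp above 2.2 rad and contact force between the fingers and plunger above 2 N and distance between the grasp point and knob_center below 0.025 m); the arm keeps its last pose, push and grip.
It fails at once if the knob is pulled while the hasp still lies over it (value of joint hasp below 1.4 rad and value of joint plunger above 0.006 m).
It fails at once if the vase is moved by more than 15 mm (distance of vase from where it was at the start of the episode above 0.015 m).
It fails at once if the jar is moved by more than 15 mm (distance of jar from where it was at the start of the episode above 0.015 m).
It fails at once if the brush is moved by more than 15 mm (distance of brush from where it was at the start of the episode above 0.015 m).
It also fails if it takes over 51 s, if anything falls off the work surface, if the arm or the gripper's body presses on something with over 40 N, if the wrist force passes 120 N, or if a joint passes its speed limit or range.

ROBOT

A 7-joint arm with a two-finger parallel gripper is mounted at the origin on the work surface. World frame = base frame: x ahead of the robot, y to its left, z up, the work surface at z = 0. Lengths are in m, angles in rad, forces in N, time in s.
With the tool pointing down it reaches from about 0.4 to 0.9 m from the base axis. Payload 5.5 kg.
Tool frame: the origin (TCP) lies midway between the tips of the shut fingers; the grasp point (between the pads) lies 19 mm behind it (hold_point_z is the distance from the TCP to the grasp point, in m); z points along the fingers, y is the direction in which the jaws open and shut (so a half turn about z gives the same grasp; the last joint's range is limited). The gripper opens to 92 mm and grips with 3 to 60 N. Pads are 19 mm wide; open, the fingers measure 130 mm over their backs; the gripper's body (75 mm by 190 mm) begins 47 mm behind the grasp point.
Start: joints at [1.437, 0.501, -0.427, 1.55, 0.221, 1.138, -0.21], TCP at [0.251, -0.599, 0.227] pointing down, gripper open.
Joint ranges: [-2.88, 2.88], [-0.31, 2.03], [-1.54, 1.56], [0.2, 2.42], [-1.41, 4.55], [0.19, 2.02], [-2.57, 2.57]. Speed limits (rad/s): [2.57, 2.57, 3.14, 3.14, 3.14, 3.14, 3.14].

INTERFACE

Orientations are given as a unit quaternion [w, x, y, z].
In Python, from plant import observe, read_camera, close_job, hold_point_z gives the robot as it stands.
- The arm moves only by the tool servo_tool, never from a script. Its argument "increments" is a list of rows, each a list of 7 numbers: the shift along the tool's x, y, z in cm, then the turn, a rotation vector about the tool's x, y, z in rad, then the opening, from 0 (shut) to 1 (fully open). A call has 1 to 5 rows; each row shifts and turns the commanded pose from where the row before left it, along the tool's axes as they then stand; what a row does not reach is not made up. A row lasts 1/10 s, in which the tool goes at most 50 mm and 8.59 degrees, less where a joint would pass 70% of its speed; a pose out of reach is approached as far as the arm can. A call is refused whole if a number of a shift passes 5 or a number of a turn 0.15, either way. A call with a gripper value outside its range is refused whole. The fingers move at their own pace and stop on an object; "squeeze" is the grip in N (left out, the last holds). Time passes only in rows, so rows that do not move let the fingers close. It gives the time, the measured TCP pose, the force and the opening at its end, in the units of the state.
- observe(): the state, without advancing time (a new reading comes with each control period).
- read_camera(name): name is "scene" or "top" or "wrist"; returns a dict with "img" (420x560x3 uint8, red, green, blue), "fx", "fy", "cx", "cy" (pixels), "rvec" (rotation vector, rad) and "tvec" (3), from world to camera coordinates, as OpenCV has them. Camera axes: x right, y down, z forward; pixel columns grow to the right and rows downward; lengths in m; the calibration is good to about 2 mm. A picture is of the moment at which its call begins. There is no depth.
- close_job(): hands the job in, once; it reports no verdict.
The state is a dict: "clock": time; "qpos": joint angles; "joint_vel": joint speeds; "tau": joint torques, N m; "tool_pos": TCP position; "eef_rot": TCP orientation; "force": force on the tool from outside, world axes, zero at the start; "wrist_torque": the same for the moment, N m; "gripper_width": opening from 0.0 (shut) to 1.0 (fully open).
Only numpy, scipy, OpenCV 4.12 (cv2) and the standard library are available. Lean on these libraries where they do the work, as an engineer would, in place of code of your own. Each camera call takes 0.05 s, during which the arm holds its last target. There are 200 camera calls.

## Working session

There is one attempt and no reset: what is moved stays moved. The work goes in short steps, Python scripts to look and compute and a tool call to move; the robot and the scene stay as the last step left them, time stands still between calls to the robot, and variables do not carry over. Pictures are saved under pics/ and viewed, about 8 in all and at most 12, crops included, and the job is handed in when it is done.

Besides the shell and the picture viewer there is one more tool, called after ">>>" by a JSON object that holds its "name" and its "arguments". servo_tool: Moves the arm, as the interface text tells. Its arguments: {"type":"object","properties":{"increments":{"type":"array","items":{"type":"array","items":{"type":"number"}}},"squeeze":{"type":"number"}},"required":["increments"]}

```bash
mkdir -p pics; ls
cat > h.py <<'E'
import numpy as np, cv2
from plant import observe, read_camera, close_job, hold_point_z
from scipy.spatial.transform import Rotation as R
def proj(c,P):
    K=np.array([[c['fx'],0,c['cx']],[0,c['fy'],c['cy']],[0,0,1.]])
    return cv2.projectPoints(np.array(P,float).reshape(-1,3),np.array(c['rvec'],float),np.array(c['tvec'],float),K,None)[0].reshape(-1,2)
def ray(c,u,v):
    Rm=R.from_rotvec(c['rvec']).as_matrix(); o=-Rm.T@np.array(c['tvec'])
    return o,Rm.T@np.array([(u-c['cx'])/c['fx'],(v-c['cy'])/c['fy'],1])
def atz(c,u,v,z):
    o,d=ray(c,u,v); return o+d*(z-o[2])/d[2]
def save(n,c,s=1): cv2.imwrite('pics/'+n,cv2.resize(c['img'][:,:,::-1],None,fx=s,fy=s))
E
python3 - <<'E'
from h import *
import pickle
a=read_camera('top');b=read_camera('scene');pickle.dump((a,b),open('c.pkl','wb'))
save('top.png',a,1.4);save('scene.png',b,1.4)
print(observe(), hold_point_z if not callable(hold_point_z) else hold_point_z())
for c in(a,b):print(ray(c,280,210))
E
```

```text
pics
{'clock': 0.1, 'qpos': array([ 1.43721886,  0.50175809, -0.4267967 ,  1.55135263,  0.22080207,
        1.13830571, -0.21030389]), 'joint_vel': array([ 4.18546835e-05,  2.42383010e-04,  1.99341963e-04, -2.17101111e-03,
        5.97373667e-05, -1.80344139e-03, -1.82772901e-03]), 'tau': array([-1.21465119e-02, -5.67867565e+01, -5.83827406e+00, -2.79915047e+01,
       -6.88223401e-02,  2.41365843e-02,  4.12746454e-05]), 'tool_pos': array([ 0.25090146, -0.59893039,  0.22577563]), 'eef_rot': array([-8.72999022e-04,  9.80381358e-01,  1.97108114e-01, -1.48317929e-04]), 'force': array([-0.31076058, -0.29907234,  0.68692393]), 'wrist_torque': array([0.04367751, 0.04154677, 0.00508527]), 'gripper_width': 1.0017086037436143} 0.0188
(array([0.50469827, 0.01914321, 1.16378017]), array([ 0.07975092,  0.01066236, -0.99690244]))
(array([1.5796242 , 0.16453404, 0.9085853 ]), array([-0.78640014, -0.11209696, -0.60756983]))
```

View pics/top.png

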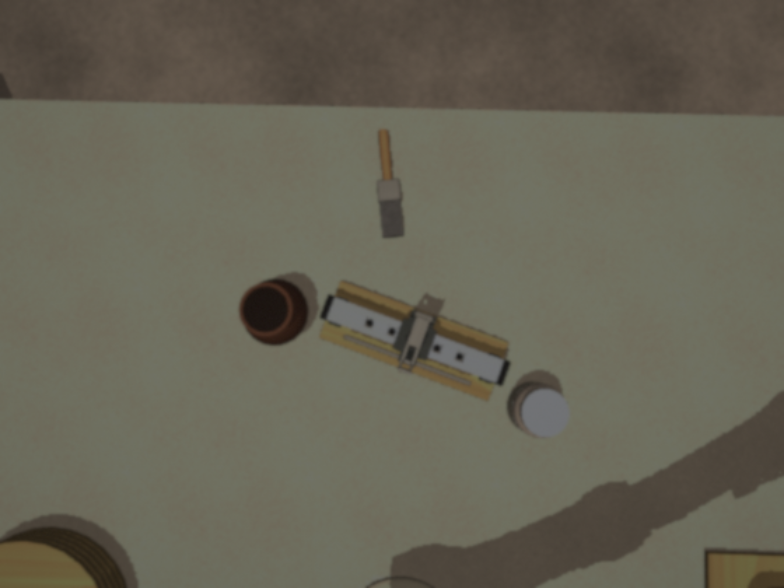

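View pics/scene.png

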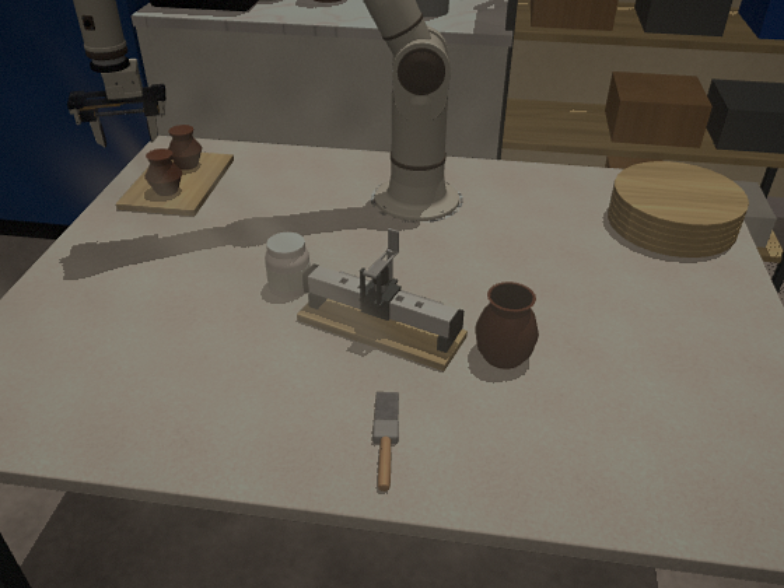

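The top view shows the vase at the left end of the rail (px 272,312), the jar at the right (545,412), the holes at (369,323), (392,331), (437,349), (460,357), and the hasp tab on the robot's side. The scene view agrees, with the tab upright at (393,232).

Run:
```python
from h import *
import pickle
a,b=pickle.load(open('c.pkl','rb'))
H=np.array([atz(a,u/1.4,v/1.4,.09) for u,v in[(369,323),(392,331),(437,349),(460,357)]])[:,:2]
s=np.array([.08,.04,-.04,-.08])
o=H.mean(0);d=(s[:,None]*(H-o)).sum(0)/(s**2).sum();print(H,o,d,np.linalg.norm(d))
yaw=np.arctan2(-d[0],d[1]);print('yaw',yaw)
Rz=R.from_euler('z',yaw).as_matrix();T=lambda p:Rz@np.array(p)+[*o,0]
pts={'knob':(0,0,.132),'hinge':(.038,0,.155),'tab':(-.0515,0,.2),'catch':(-.038,0,.163)}
for n,p in pts.items():
    print(n,T(p),[ (proj(c,T(p))*1.4).round() for c in(a,b)])
for e in[.15,-.15]:print([(proj(c,T((0,e,.09)))*1.4).round() for c in(a,b)])
print('vase',atz(a,272/1.4,312/1.4,.08),'jar',atz(a,545/1.4,412/1.4,.11))
ob=observe();w,x,y,z=ob['eef_rot'];Rt=R.from_quat([x,y,z,w]).as_matrix();print(Rt)
def go(p,tz):  # TCP above p: tool frame shift cm
    D=T(p)-ob['tool_pos'];D[2]=tz-ob['tool_pos'][2];return Rt.T@D*100
print('to tab z.26',go(pts['tab'],.28), 'tool y yaw',np.arctan2(Rt[1,1],Rt[0,1]),'rail y yaw',np.arctan2(d[1],d[0]))
```

```text
[[ 0.5410153   0.06753768]
 [ 0.52885886  0.02881996]
 [ 0.50133181 -0.04660338]
 [ 0.48932002 -0.08488317]] [ 0.5151315  -0.00878223] [0.32729401 0.95066257] 1.0054256241126893
yaw -0.33156989316306296
knob [ 0.5151315  -0.00878223  0.132     ] [array([[415., 340.]]), array([[381., 273.]])]
hinge [ 0.55106173 -0.02115228  0.155     ] [array([[424., 317.]]), array([[371., 274.]])]
tab [0.46643657 0.00798246 0.2       ] [array([[404., 372.]]), array([[394., 229.]])]
catch [0.47920126 0.00358783 0.163     ] [array([[407., 363.]]), array([[390., 249.]])]
[array([[330., 308.]]), array([[454., 315.]])]
[array([[500., 372.]]), array([[313., 270.]])]
vase [0.55505329 0.23262962 0.08      ] jar [ 0.40594689 -0.22088286  0.11      ]
[[ 9.22296739e-01  3.86481982e-01 -6.34966647e-04]
 [ 3.86482500e-01 -9.22295258e-01  1.65327460e-03]
 [ 5.33341168e-05 -1.77021327e-03 -9.99998432e-01]]
to tab z.26 [ 43.33514162 -47.65483905  -5.33577531] tool y yaw -1.1739815488904635 rail y yaw 1.2392264336318337
```

>>> {"name": "servo_tool", "arguments": {"increments": [[3.2, -3.5, -1.2, 0, 0, 0, 1], [3.2, -3.5, -1.2, 0, 0, 0, 1], [3.2, -3.5, -1.2, 0, 0, 0, 1], [3.2, -3.5, -1.2, 0, 0, 0, 1], [3.3, -3.6, -0.5, 0, 0, 0, 1]]}}

```text
clock: 0.6
tool_pos: [0.3323, -0.3734, 0.2805]
eef_rot: [0.001, 0.98, 0.197, 0.0]
force: [0.6, 0.1, 0.4]
gripper_width: 0.996
```

>>> {"name": "servo_tool", "arguments": {"increments": [[3.3, -3.7, 0, 0, 0, 0, 1], [3.3, -3.7, 0, 0, 0, 0, 1], [3.3, -3.7, 0, 0, 0, 0, 1], [3.3, -3.7, 0, 0, 0, 0, 1], [3.3, -3.7, 0, 0, 0, 0, 1]]}}

```text
clock: 1.1
tool_pos: [0.4123, -0.1386, 0.2797]
eef_rot: [0.0, 0.98, 0.197, -0.0]
force: [1.1, 0.2, 0.4]
gripper_width: 1.0
```

>>> {"name": "servo_tool", "arguments": {"increments": [[0, 0, 0, 0, 0, 0.145, 1], [0, 0, 0, 0, 0, 0.145, 1], [0, 0, 0, 0, 0, 0.145, 1], [0, 0, 0, 0, 0, 0.145, 1], [0, 0, 0, 0, 0, 0.145, 1]]}}

```text
clock: 1.6
tool_pos: [0.412, -0.1403, 0.2794]
eef_rot: [-0.0, 0.986, -0.166, -0.0]
force: [0.2, 0.0, -0.9]
gripper_width: 1.001
```

>>> {"name": "servo_tool", "arguments": {"increments": [[0.3, -4, 0, 0, 0, 0, 1], [0, -4, 0, 0, 0, 0, 1], [0, -4, 0, 0, 0, 0, 1], [0, -3.8, 0, 0, 0, 0, 1], [0, 0, 0, 0, 0, 0, 1]]}}

```text
clock: 2.1
tool_pos: [0.4669, 0.014, 0.2801]
eef_rot: [-0.002, 0.987, -0.159, 0.0]
force: [0.7, 0.1, 0.7]
gripper_width: 0.999
```

```bash
cat >> h.py <<'E'
o=np.array([.5151,-.0088]);YAW=-.3316
Rz=R.from_euler('z',YAW).as_matrix();T=lambda p:Rz@np.array(p)+[*o,0]
def inrail(p): return Rz.T@(np.array(p)-[*o,0])
E
python3 - <<'E'
from h import *
c=read_camera('wrist');save('w1.png',c,1.4);ob=observe()
print(inrail(ob['tool_pos']))
for p in[(-.0515,0,.2),(0,0,.149),(.038,0,.155),(0,.04,.09),(0,-.04,.09)]:print(p,proj(c,T(p))*1.4)
E
```

```text
[-0.05265124  0.00284662  0.27965508]
(-0.0515, 0, 0.2) [[395.17288836 303.08905063]]
(0, 0, 0.149) [[395.28491046 189.58809422]]
(0.038, 0, 0.155) [[396.6797229 117.3043166]]
(0, 0.04, 0.09) [[334.45990937 183.41899898]]
(0, -0.04, 0.09) [[453.28419468 184.90549801]]
```

View pics/w1.png

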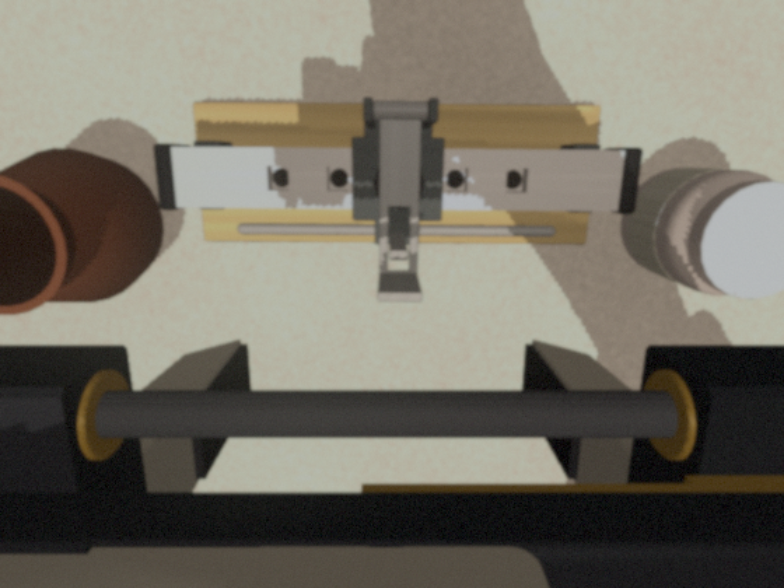

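Wrist view: tab edge at (400,294), predicted (395,303), and the holes show the same shift. The true rail is about +4 mm in rail x and −3 mm in rail y. I correct for this and go down onto the tab.

>>> {"name": "servo_tool", "arguments": {"increments": [[0.5, 0.5, 2.5, 0, 0, 0, 1], [0, 0, 2.5, 0, 0, 0, 0.6], [0, 0, 2.5, 0, 0, 0, 0.45], [0, 0, 2.5, 0, 0, 0, 0.45], [0, 0, 0.9, 0, 0, 0, 0.45]]}}

```text
clock: 2.65
tool_pos: [0.467, 0.0002, 0.1683]
eef_rot: [0.0, 0.986, -0.164, -0.002]
force: [-0.6, -0.1, -0.6]
gripper_width: 0.701
```

>>> {"name": "servo_tool", "arguments": {"increments": [[0, 0, 0, 0, 0, 0, 0.15], [0, 0, 0, 0, 0, 0, 0.15], [0, 0, 0, 0, 0, 0, 0.1], [0, 0, 0, 0, 0, 0, 0.1], [0, 0, 0, 0, 0, 0, 0.1]], "squeeze": 8}}

```text
clock: 3.15
tool_pos: [0.4704, 0.0024, 0.1717]
eef_rot: [-0.001, 0.987, -0.163, 0.001]
force: [1.2, 6.9, 1.3]
gripper_width: 0.267
```

Run:
```python
from h import *
ob=observe();print(inrail(ob['tool_pos']),ob['force'],ob['gripper_width'])
c=read_camera('scene');cv2.imwrite('pics/s2.png',cv2.resize(c['img'][120:270,180:400,::-1],None,fx=3,fy=3))
```

```text
[-0.04594513 -0.00393059  0.1717272 ] [1.15527377 6.85604187 1.32329167] 0.2673687669200623
```

View pics/s2.png

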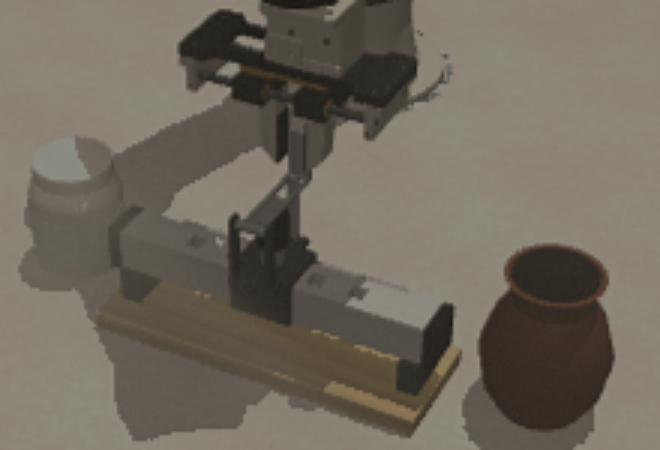

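The fingers straddle the tab, but the vase-side finger touches first (6.9 N) and the opening is 24.6 mm. I shift about 2 mm that way while closing.

>>> {"name": "servo_tool", "arguments": {"increments": [[0, -0.1, 0, 0, 0, 0, 0.1], [0, -0.1, 0, 0, 0, 0, 0.1], [0, 0, 0, 0, 0, 0, 0.1], [0, 0, 0, 0, 0, 0, 0.1]]}}

```text
clock: 3.6
tool_pos: [0.4708, 0.0038, 0.1716]
eef_rot: [-0.0, 0.987, -0.163, 0.001]
force: [0.1, 2.3, 6.7]
gripper_width: 0.238
```

>>> {"name": "servo_tool", "arguments": {"increments": [[0.58, 0, -1.19, 0, 0, 0, 0.1], [0.74, 0, -1.1, 0, 0, 0, 0.1], [0.89, 0, -0.98, 0, 0, 0, 0.1], [1.02, 0, -0.85, 0, 0, 0, 0.1], [0, 0, 0, 0, 0, 0, 0.1]], "squeeze": 10}}

```text
clock: 4.1
tool_pos: [0.5021, -0.0068, 0.214]
eef_rot: [-0.0, 0.987, -0.164, 0.001]
force: [-3.0, 4.7, 5.4]
gripper_width: 0.235
```

>>> {"name": "servo_tool", "arguments": {"increments": [[1.12, 0, -0.7, 0, 0, 0, 0.1], [1.21, 0, -0.54, 0, 0, 0, 0.1], [1.27, 0, -0.36, 0, 0, 0, 0.1], [1.31, 0, -0.18, 0, 0, 0, 0.1], [0, 0, 0, 0, 0, 0, 0.1]]}}

```text
clock: 4.6
tool_pos: [0.5495, -0.023, 0.2311]
eef_rot: [-0.001, 0.986, -0.164, 0.001]
force: [0.0, 3.2, 5.7]
gripper_width: 0.239
```

Run:
```python
from h import *
ob=observe();print(inrail(ob['tool_pos']),ob['force'],ob['gripper_width'])
c=read_camera('scene');cv2.imwrite('pics/s3.png',cv2.resize(c['img'][100:270,180:400,::-1],None,fx=3,fy=3))
```

```text
[ 0.03709495 -0.00220985  0.23109602] [0.01446733 3.16087735 5.7084113 ] 0.23894429006730983
```

View pics/s3.png

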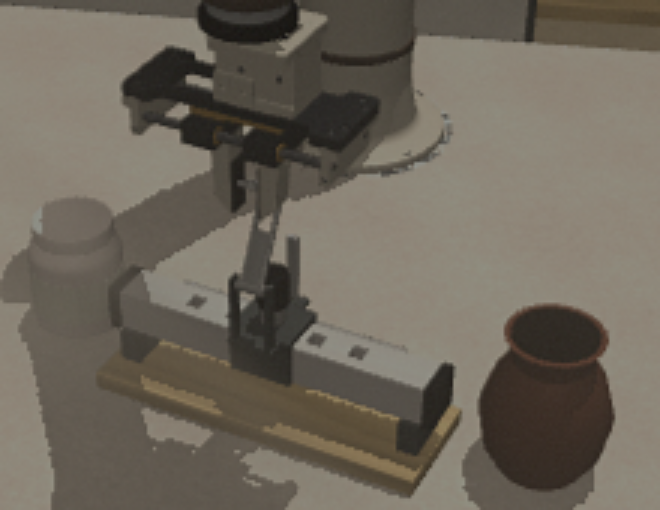

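The hasp is about 1.1 rad open, held in the fingers, and the section has not moved. I continue the arc.

>>> {"name": "servo_tool", "arguments": {"increments": [[1.32, 0, 0, 0, 0, 0, 0.1], [1.31, 0, 0.19, 0, 0, 0, 0.1], [1.27, 0, 0.37, 0, 0, 0, 0.1], [1.21, 0, 0.54, 0, 0, 0, 0.1], [0, 0, 0, 0, 0, 0, 0.1]]}}

```text
clock: 5.15
tool_pos: [0.5985, -0.0397, 0.2186]
eef_rot: [-0.001, 0.986, -0.164, 0.002]
force: [3.9, 2.9, 7.4]
gripper_width: 0.236
```

>>> {"name": "servo_tool", "arguments": {"increments": [[1.12, 0, 0.71, 0, 0, 0, 0.1], [1.01, 0, 0.86, 0, 0, 0, 0.1], [0.88, 0, 0.99, 0, 0, 0, 0.1], [0.8, 0, 1.1, 0, 0, 0, 0.1], [0, 0, 0, 0, 0, 0, 0.1]]}}

```text
clock: 5.65
tool_pos: [0.6338, -0.0517, 0.1804]
eef_rot: [-0.001, 0.987, -0.164, 0.001]
force: [5.3, 3.0, 2.5]
gripper_width: 0.239
```

>>> {"name": "servo_tool", "arguments": {"increments": [[0, 0, 0, 0, 0, 0, 0.6], [0, 0, 0, 0, 0, 0, 0.8], [0, 0, 0, 0, 0, 0, 0.8], [0, 0, 0, 0, 0, 0, 0.8], [0, 0, -2, 0, 0, 0, 0.8]]}}

```text
clock: 6.15
tool_pos: [0.6289, -0.0523, 0.1993]
eef_rot: [0.001, 0.987, -0.164, -0.003]
force: [0.6, -0.9, 0.5]
gripper_width: 0.622
```

>>> {"name": "servo_tool", "arguments": {"increments": [[0, 0, -3, 0, 0, 0, 0.8], [0, 0, -3, 0, 0, 0, 0.8], [-4, 0, -1, 0, 0, 0, 1], [-4, 0, 0, 0, 0, 0, 1], [-4, 0, 0, 0, 0, 0, 1]]}}

```text
clock: 6.65
tool_pos: [0.5165, -0.0125, 0.2723]
eef_rot: [0.0, 0.987, -0.164, 0.0]
force: [-0.4, 0.7, 1.5]
gripper_width: 0.984
```

>>> {"name": "servo_tool", "arguments": {"increments": [[-4, 0, 0, 0, 0, 0, 1], [-1.5, 0, 0, 0, 0, 0, 1], [0, 0, 0, 0, 0, 0, 1], [0, 0, 0, 0, 0, 0, 1]]}}

```text
clock: 7.05
tool_pos: [0.4662, 0.0042, 0.2726]
eef_rot: [0.001, 0.987, -0.164, 0.001]
force: [0.6, -0.3, -0.4]
gripper_width: 0.998
```

Run:
```python
from h import *
c=read_camera('wrist');save('w4.png',c,1.4);ob=observe()
print(inrail(ob['tool_pos']))
for p in[(0,0,.149),(.038,0,.155),(0,.04,.09),(0,-.04,.09)]:print(p,proj(c,T(p))*1.4, proj(c,T(np.array(p)+[.004,-.003,0]))*1.4)
```

```text
[-0.05006567 -0.0034569   0.27251097]
(0, 0, 0.149) [[376.29985166 195.19418536]] [[381.78106242 187.76926469]]
(0.038, 0, 0.155) [[375.97789017 121.42960985]] [[381.78319328 113.2778133 ]]
(0, 0.04, 0.09) [[317.12346194 188.65740279]] [[321.49087004 182.47786318]]
(0, -0.04, 0.09) [[438.27307831 189.00449415]] [[443.00515158 182.83043324]]
```

View pics/w4.png

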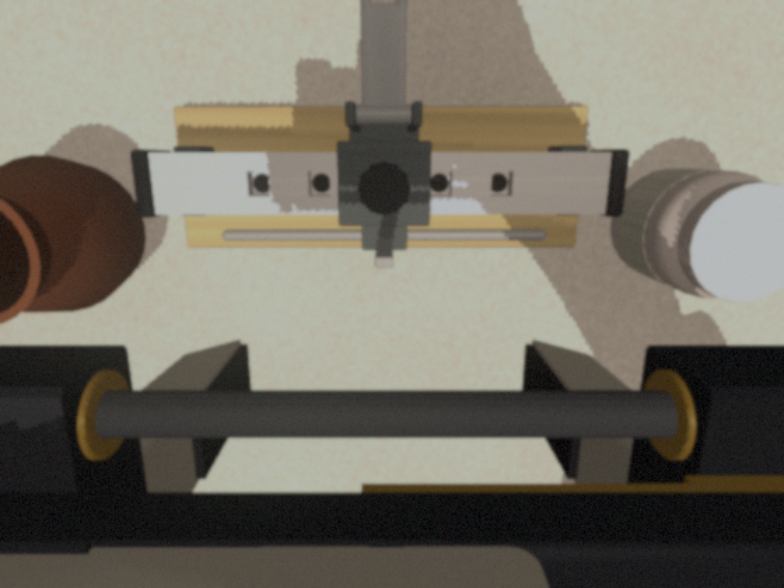

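The hasp is fully back and the pin is still down, with the knob at (384,188), i.e. 5.4 cm ahead of the tool. I move over the knob and down.

>>> {"name": "servo_tool", "arguments": {"increments": [[2.7, 0.1, 0, 0, 0, 0, 1], [2.7, 0, 0, 0, 0, 0, 1], [0, 0, 3, 0, 0, 0, 1], [0, 0, 3, 0, 0, 0, 0.8], [0, 0, 3, 0, 0, 0, 0.7]]}}

```text
clock: 7.6
tool_pos: [0.5179, -0.0138, 0.1805]
eef_rot: [-0.001, 0.986, -0.164, -0.0]
force: [-0.1, -0.8, 0.2]
gripper_width: 0.873
```

>>> {"name": "servo_tool", "arguments": {"increments": [[0, 0, 2.5, 0, 0, 0, 0.6], [0, 0, 2.2, 0, 0, 0, 0.5], [0, 0, 1.5, 0, 0, 0, 0.5], [0, 0, 0, 0, 0, 0, 0.5], [0, 0, 0, 0, 0, 0, 0.4]]}}

```text
clock: 8.1
tool_pos: [0.5172, -0.0131, 0.1202]
eef_rot: [-0.0, 0.987, -0.163, -0.0]
force: [0.2, -0.2, 0.6]
gripper_width: 0.464
```

>>> {"name": "servo_tool", "arguments": {"increments": [[0, 0, 0, 0, 0, 0, 0.3], [0, 0, 0, 0, 0, 0, 0.3], [0, 0, 0, 0, 0, 0, 0.2], [0, 0, 0, 0, 0, 0, 0.2]], "squeeze": 5}}

```text
clock: 8.5
tool_pos: [0.5181, -0.0122, 0.1213]
eef_rot: [-0.001, 0.987, -0.163, 0.002]
force: [2.5, 3.4, 0.6]
gripper_width: 0.302
```

The knob is gripped (27.8 mm). I squeeze firmly and lift, watching the measured z against 0.1213.

>>> {"name": "servo_tool", "arguments": {"increments": [[0, 0, 0, 0, 0, 0, 0.2], [0, 0, 0, 0, 0, 0, 0.2], [0, 0, 0, 0, 0, 0, 0.2]], "squeeze": 45}}

```text
clock: 8.8
tool_pos: [0.518, -0.0122, 0.1213]
eef_rot: [-0.001, 0.987, -0.163, 0.002]
force: [1.7, 4.7, 3.6]
gripper_width: 0.298
```

>>> {"name": "servo_tool", "arguments": {"increments": [[0, 0, -0.4, 0, 0, 0, 0.2], [0, 0, -0.4, 0, 0, 0, 0.2], [0, 0, -0.4, 0, 0, 0, 0.2], [0, 0, -0.3, 0, 0, 0, 0.2], [0, 0, 0, 0, 0, 0, 0.2]]}}

```text
clock: 9.3
tool_pos: [0.5172, -0.0143, 0.1348]
eef_rot: [0.0, 0.987, -0.164, 0.001]
force: [7.1, -0.1, -11.0]
gripper_width: 0.295
```

>>> {"name": "servo_tool", "arguments": {"increments": [[0, 0, -0.1, 0, 0, 0, 0.2], [0, 0, 0, 0, 0, 0, 0.2], [0, -0.7, 0, 0, 0, 0, 0.2], [0, -0.8, 0, 0, 0, 0, 0.2], [0, -0.8, 0, 0, 0, 0, 0.2]]}}

```text
clock: 9.8
tool_pos: [0.5236, 0.0049, 0.1349]
eef_rot: [0.002, 0.986, -0.165, -0.0]
force: [4.5, -5.0, -10.4]
gripper_width: 0.297
```

>>> {"name": "servo_tool", "arguments": {"increments": [[0, -0.8, 0, 0, 0, 0, 0.2], [0, -0.8, 0, 0, 0, 0, 0.2], [0, 0, 0, 0, 0, 0, 0.2], [0, 0, 0, 0, 0, 0, 0.2]]}}

```text
clock: 10.2
tool_pos: [0.5294, 0.0218, 0.1351]
eef_rot: [0.001, 0.986, -0.164, 0.0]
force: [5.7, -0.1, -10.2]
gripper_width: 0.298
```

Run:
```python
from h import *
ob=observe();print(inrail(ob['tool_pos'])-inrail([.5172,-.0143,.1348]),ob['force'])
c=read_camera('wrist');save('w5.png',c,1.4)
```

```text
[-0.00021514  0.03813645  0.00033712] [  5.65444762  -0.11314433 -10.21155013]
```

View pics/w5.png

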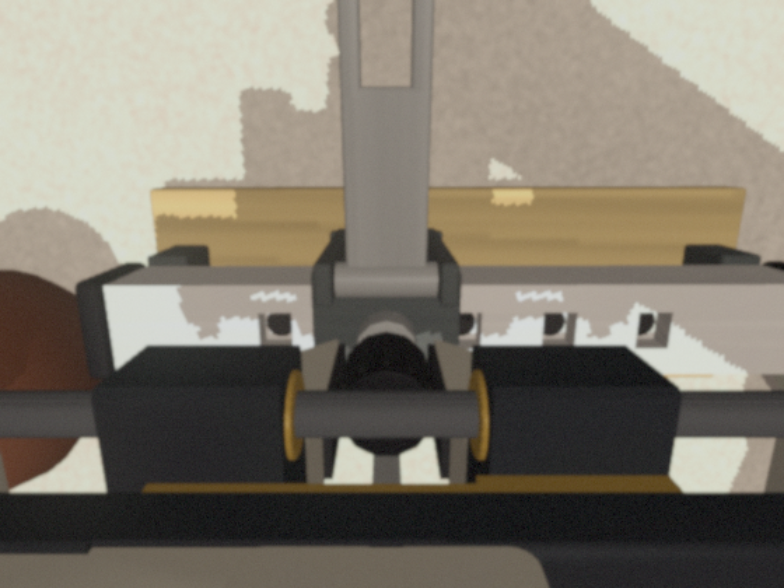

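Run:
```python
from h import *
c=read_camera('wrist')
img=cv2.cvtColor(c['img'],cv2.COLOR_RGB2GRAY)
cr=img[212:258,170:490]
cv2.imwrite('pics/w6.png',cv2.resize(cr,None,fx=2.5,fy=5,interpolation=cv2.INTER_NEAREST))
for y in(.08,.04,0,-.04,-.08):
    print(y,[proj(c,T((.004,y+e-.003,.09)))[0].round(1) for e in(-.007,0,.007)])
tp=inrail(observe()['tool_pos']);print('tool',tp)
for x,z in((.042,.162),(.042,.155),(.004,.098)): print([proj(c,T((x,tp[1]+e,z)))[0].round(1) for e in(-.03,-.011,0,.011,.03)])
```

```text
0.08 [array([211.6, 234.3]), array([199.8, 234.3]), array([187.9, 234.3])]
0.04 [array([279. , 234.5]), array([267.2, 234.4]), array([255.4, 234.4])]
0 [array([346.4, 234.6]), array([334.6, 234.5]), array([322.8, 234.5])]
-0.04 [array([413.7, 234.7]), array([401.9, 234.7]), array([390.1, 234.6])]
-0.08 [array([480.9, 234.8]), array([469.1, 234.8]), array([457.4, 234.7])]
tool [0.00354466 0.03364009 0.13516006]
[array([352., 201.]), array([301.4, 200.9]), array([272. , 200.8]), array([242.6, 200.8]), array([191.8, 200.7])]
[array([348.4, 196.8]), array([300.1, 196.7]), array([272.1, 196.6]), array([244.1, 196.6]), array([195.8, 196.5])]
[array([325.2, 239.1]), array([292., 239.]), array([272.8, 239. ]), array([253.6, 239. ]), array([220.3, 238.9])]
```

View pics/w6.png

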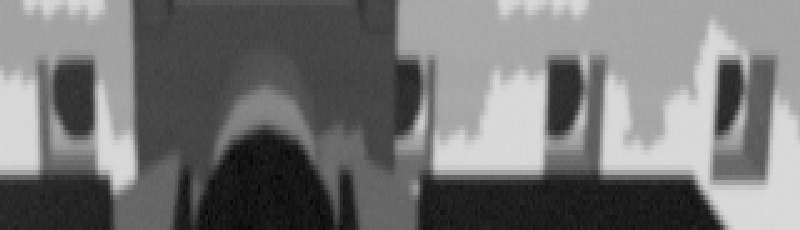

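The holes are seen directly: hole +40 lies at column 265 and the section's centre at 276, so about 6.5 mm more is needed before lowering.

>>> {"name": "servo_tool", "arguments": {"increments": [[0, -0.3, 0, 0, 0, 0, 0.2], [0, -0.35, 0, 0, 0, 0, 0.2], [0, 0, 0, 0, 0, 0, 0.2], [0, 0, 0, 0, 0, 0, 0.2]]}}

```text
clock: 10.7
tool_pos: [0.5311, 0.0268, 0.1349]
eef_rot: [0.001, 0.986, -0.164, -0.0]
force: [5.6, -1.6, -10.3]
gripper_width: 0.296
```

Run:
```python
from h import *
c=read_camera('wrist')
img=cv2.cvtColor(c['img'],cv2.COLOR_RGB2GRAY)
cr=img[212:258,170:490]
cv2.imwrite('pics/w7.png',cv2.resize(cr,None,fx=2.5,fy=5,interpolation=cv2.INTER_NEAREST))
print('tool',inrail(observe()['tool_pos']))
```

```text
tool [0.00349834 0.03888455 0.13491022]
```

View pics/w7.png

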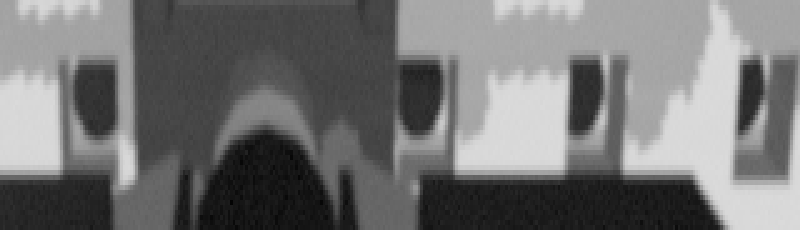

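About 1.7 mm is left (section 266, hole 258.8). I finish the slide and lower the pin.

>>> {"name": "servo_tool", "arguments": {"increments": [[0, -0.17, 0, 0, 0, 0, 0.2], [0, 0, 0, 0, 0, 0, 0.2], [0, 0, 0.5, 0, 0, 0, 0.2], [0, 0, 0.5, 0, 0, 0, 0.2], [0, 0, 0.4, 0, 0, 0, 0.2]]}}

```text
clock: 11.25
tool_pos: [0.5317, 0.0283, 0.1211]
eef_rot: [0.002, 0.986, -0.164, -0.0]
force: [0.1, -4.8, 21.8]
gripper_width: 0.296
```

>>> {"name": "servo_tool", "arguments": {"increments": [[0, 0, 0.2, 0, 0, 0, 0.2], [0, 0, 0.1, 0, 0, 0, 0.2], [0, 0, 0, 0, 0, 0, 0.2], [0, 0, 0, 0, 0, 0, 0.2]]}}

```text
clock: 11.65
tool_pos: [0.5327, 0.0307, 0.1211]
eef_rot: [0.001, 0.987, -0.164, 0.001]
force: [-3.2, -1.4, 14.8]
gripper_width: 0.298
```

Run:
```python
from h import *
c=read_camera('wrist')
cv2.imwrite('pics/w8.png',cv2.resize(c['img'][0:290,:,::-1],None,fx=1.4,fy=1.4))
ob=observe();print('tool',inrail(ob['tool_pos']),ob['force'],np.linalg.norm(ob['joint_vel']))
```

```text
tool [0.0037925  0.04302752 0.12112994] [-2.99386074 -0.89813484 14.73380028] 0.003211138191862224
```

View pics/w8.png

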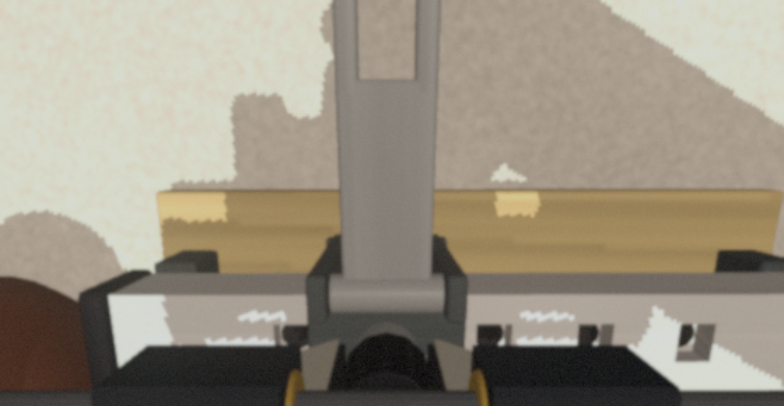

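```bash
python3 -c "
from plant import *
print(close_job())"
```

```text
the job is handed in; nothing more can be done
None
```

The gauge is reset and the job is handed in. The section is one hole along on the vase's side, the pin is down, and the gripper still holds the knob. The handover reported no verdict, so this rests on my own readings.

**What I did**
- I swung the hasp over in an arc by its tab and let it fall fully back.
- I gripped the knob and pulled it up about 13.5 mm.
- I slid the section to the next hole on the vase's side (rail +y). I corrected the slide twice from where the holes showed in the wrist camera, because the section had started a few millimetres off in the hole's play.
- I lowered the pin into that hole, about 11.7 s into the 51 s allowed.

**What the last checks showed**
- **Pin depth:** the tool is back at its height from before the pull (0.1211 m against 0.1213 m). It is pressing down with about 15 N, so the pin should be at the bottom of the hole.
- **Section position:** by picture, its centre is within about 2 mm of the hole. The tool's own reading fits if the section sits roughly 2 mm off the tool's centre.
- **Hasp:** it is fully thrown back.
- **Grip:** it is holding at 45 N on a 27.4 mm opening, with the grasp point about 8 mm above the knob's centre.
- **Surroundings:** the vase and jar were unmoved wherever they came into view. I did not check the brush again after the start, but the arm never went near it.

One reading was off at first. The top camera put the rail about 4–5 mm from where the wrist camera did, and I went by the wrist camera.

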